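# Find the thread hand of the fan's blade cap, unscrew it and hold it up

### The job

Two clip-on fans lie on their backs on the kitchen shelf; unscrew the ribbed cap that holds the blades of the fan in the blue wash tray. One of the fans has a reversed thread and nobody remembers which, so do not force the cap: if it will not give one way, turn it the other way. Lift the loosened cap off its shaft and finish still holding it in the gripper, at least 5 cm above where it was screwed on, leaving the other fan's cap and everything else as they are.

Things in the scene. Friction and masses are not known exactly. Their poses are not given: they have to be found in the camera images.
- tray: Blue plastic wash tray, 260 x 260 mm, rim 22 mm high, floor 4 mm thick, fixed; origin under its centre. The fan to work on lies in it. It may be on the robot's left or right.
- mat: Dark draining mat, 220 x 220 x 4 mm, fixed; origin under its centre. The other fan lies on it.
- fan_a: White clip-on fan fixed on its back, front guard off, lying in tray or on mat within 15 mm of that one's centre. Origin: centre of its underside, on the shaft axis; z up the shaft; clip out to +x, 205 mm from the axis. Rear guard 205 mm across, rim 91 mm high; blue-green blades, radius 82 mm, below 94 mm. A clothes peg ties a blade to the guard: the rotor cannot turn.
- fan_b: White clip-on fan fixed on its back, front guard off, lying in tray or on mat within 15 mm of that one's centre. Origin: centre of its underside, on the shaft axis; z up the shaft; clip out to +x, 205 mm from the axis. Rear guard 205 mm across, rim 91 mm high; blue-green blades, radius 82 mm, below 94 mm. A clothes peg ties a blade to the guard: the rotor cannot turn.
- fan_a_seat (a point): Centre of the flat hub top of fan_a (hub 52 mm across, 94 mm above the fan's origin), where the cap seats; the threaded shaft end, 24 mm across, stands 20 mm up from here. One fan has an ordinary thread (loosens anticlockwise from above), the other a reversed one (clockwise): which is which is not marked.
- fan_b_seat (a point): Centre of the flat hub top of fan_b (hub 52 mm across, 94 mm above the fan's origin), where the cap seats; the threaded shaft end, 24 mm across, stands 20 mm up from here. One fan has an ordinary thread (loosens anticlockwise from above), the other a reversed one (clockwise): which is which is not marked.
- cap_a: Ivory ribbed screw cap on fan_a, 42 mm across, 30 mm high (bevelled above 24), about 30 g. Origin: centre of its open underside. Coarse thread: the tightening way it stops hard within 0.2 rad; the other way it turns easily (under 0.1 N m), rises 2.6 mm per rad and lifts off after about 2.1 rad (a straight pull before that is blocked). Let go half way, it stays put.
- cap_b: Ivory ribbed screw cap on fan_b, 42 mm across, 30 mm high (bevelled above 24), about 30 g. Origin: centre of its open underside. Coarse thread: the tightening way it stops hard within 0.2 rad; the other way it turns easily (under 0.1 N m), rises 2.6 mm per rad and lifts off after about 2.1 rad (a straight pull before that is blocked). Let go half way, it stays put.
- tin: Red mooncake tin, closed, 196 x 196 x 68 mm high, 0.75 kg; origin under its centre. To be left alone.
- canister: Steel tea canister with screw lid, 84 mm diameter, 128 mm high; origin under its centre. To be left alone.
- cup_low: White ceramic tea cup with a blue band, mouth up, 72 mm across, 45 mm high; origin under its centre. To be left alone.
- cup_top: Like cup, stacked inside cup_low, standing 18 mm higher (stack 63 mm high); origin under its centre. To be left alone.
- lantern: White plastic lantern folded flat, 144 mm across, 30 mm high; origin under its centre. To be left alone.
Things that resemble listed ones, but are neither listed nor needed, are in the scene too. Leave any black look-alike of the cap_b alone. What is shaped like the cap_a but green is not meant.

How it is judged:
On the way:
1. the cap of the fan in the tray has been unscrewed by more than 70 degrees and has risen on its thread, still on its shaft (((horizontal distance between fan_a and tray below 0.05 m and angle between the x axis of cap_a and the x axis of fan_a, either way round above 1.2 rad and height (world z) of cap_a between 0.0995 and 0.112 m and horizontal distance between cap_a and fan_a below 0.006 m) or (horizontal distance between fan_b and tray below 0.05 m and angle between the x axis of cap_b and the x axis of fan_b, either way round above 1.2 rad and height (world z) of cap_b between 0.0995 and 0.112 m and horizontal distance between cap_b and fan_b below 0.006 m))), for 0.1 s.
At the end, for the whole second after the job is handed in: The cap of the fan in the tray is gripped by the fingers (over 1 N), still (under 20 mm/s), its underside at least 50 mm above where it sat, touching neither fans nor canister; the other cap moved under 10 mm, tin, canister, cups and lantern under 20 mm (((horizontal distance between fan_a and tray below 0.05 m and height (world z) of cap_a above 0.148 m and contact force between the fingers and cap_a above 1 N and linear speed of cap_a below 0.02 m/s and contact force between cap_a and fan_a below 0.1 N and contact force between cap_a and fan_b below 0.1 N and contact force between cap_a and canister below 0.1 N and distance of cap_b from where it was at the start of the episode below 0.01 m) or (horizontal distance between fan_b and tray below 0.05 m and height (world z) of cap_b above 0.148 m and contact force between the fingers and cap_b above 1 N and linear speed of cap_b below 0.02 m/s and contact force between cap_b and fan_a below 0.1 N and contact force between cap_b and fan_b below 0.1 N and contact force between cap_b and canister below 0.1 N and distance of cap_a from where it was at the start of the episode below 0.01 m)) and distance of each of tin, canister, cup_low, cup_top, lantern from where it was at the start of the episode below 0.02 m); the arm keeps its last pose, push and grip.
It fails at once if the cap was forced: over 100 N between a cap and its fan (contact force between cap_a and fan_a above 100 N or contact force between cap_b and fan_b above 100 N).
It fails at once if the other fan's cap was disturbed by more than 10 mm ((horizontal distance between fan_a and tray below 0.05 m and distance of cap_b from where it was at the start of the episode above 0.01 m) or (horizontal distance between fan_b and tray below 0.05 m and distance of cap_a from where it was at the start of the episode above 0.01 m)).
It fails at once if a bystander (tin, canister, cups, lantern) was moved by more than 20 mm (distance of any of tin, canister, cup_low, cup_top, lantern from where it was at the start of the episode above 0.02 m).
It also fails if it takes over 54 s, if anything falls off the work surface, if the arm or the gripper's body presses on something with over 40 N, if the wrist force passes 120 N, or if a joint passes its speed limit or range.

### The arm

A 6-joint arm with a two-finger parallel gripper is mounted at the origin on the work surface. World frame = base frame: x ahead of the robot, y to its left, z up, the work surface at z = 0. Lengths are in m, angles in rad, forces in N, time in s.
With the tool pointing down it reaches from about 0.375 to 0.9 m from the base axis. Payload 3.1 kg.
Tool frame: the origin (TCP) lies midway between the tips of the shut fingers; the grasp point (between the pads) lies 19 mm behind it (manip.grip_depth is the distance from the TCP to the grasp point, in m); z points along the fingers, y is the line along which they close (so a half turn about z gives the same grasp; the last joint's range is limited). The gripper opens to 85 mm and grips with 20 to 120 N. Pads are 22 mm wide; open, the fingers measure 114 mm over their backs; the gripper's body (76 mm by 85 mm) begins 54 mm behind the grasp point. The pads swing forward as they close: fully open they stand 13 mm farther back than shut.
Start: joints at [1.046, 0.527, 1.433, -0, 1.181, -0.178], TCP at [0.212, 0.588, 0.231] pointing down, gripper open.
Joint ranges: [-3.08, 3.08], [-0.75, 2.2], [0.22, 2.44], [-1.43, 4.57], [0, 2.65], [-2.85, 2.85]. Speed limits (rad/s): [2.79, 2.79, 3.14, 3.14, 3.14, 3.14].

### API

Orientations are given as a unit quaternion [x, y, z, w].
In Python, from station import telemetry, snapshot, manip gives the robot as it stands. The module is installed in compiled form; this text tells all that it offers.
- The arm moves only by the shell command python3 -m crank 'ROWS' [OPENING] [FORCE]. ROWS is text: rows parted by semicolons, each of 6 numbers parted by spaces: the shift along the tool's x, y, z as a fraction of full scale, then the turn, a rotation vector about the tool's x, y, z as a fraction of full scale. A call has exactly 5 rows; each row shifts and turns the commanded pose from where the row before left it, along the tool's axes as they then stand; what a row does not reach is not made up. Full scale, the value 1, is 4 cm for a shift and 90 degrees for a turn. A row lasts 1/10 s, in which the tool goes at most 50 mm and 8.59 degrees, less where a joint would pass 70% of its speed; a pose out of reach is approached as far as the arm can. A call with a number of a shift or a turn outside -1 to 1 is refused whole. A call with a gripper value outside its range is refused whole. OPENING is the opening, from -1 (shut) to 1 (fully open), set as the call begins (- or left out, the last holds). The fingers move at their own pace and stop on an object; FORCE is the grip in N (left out, the last holds). Time passes only in rows, so rows that do not move let the fingers close, or fill a call up. It gives the time, the measured TCP pose, the force, the opening and the grip force at its end, in the units of the state.
- telemetry.sense(): the state, without advancing time (a new reading comes with each control period).
- snapshot(name): name is "scene" or "top" or "wrist"; returns a dict with "image" (400x640x3 uint8, red, green, blue), "depth" (400x640 float32, m along the optical axis (not along the pixel's ray), 0 where there is no reading), "camera_matrix" (3x3 intrinsics, pixels), "rvec" (rotation vector, rad) and "tvec" (3), from world to camera coordinates, as OpenCV has them. Camera axes: x right, y down, z forward; pixel columns grow to the right and rows downward; lengths in m; the calibration is good to about 2 mm. A picture is of the moment at which its call begins.
- manip.sign_off(): hands the job in; it is judged then, once.
The state is a dict: "t": time; "q": joint angles; "qd": joint speeds; "tau": joint torques, N m; "tcp_pos": TCP position; "tool_rot": TCP orientation; "force": force on the tool from outside, world axes, zero at the start; "ft_torque": the same for the moment, N m; "finger_gap": opening from 0.0 (shut) to 1.0 (fully open); "gripper_force": force on a finger pad.
Only numpy, scipy, OpenCV 4.12 (cv2) and the standard library are available. Lean on these libraries where they do the work, as an engineer would, in place of code of your own. Each camera call takes 0.05 s, during which the arm holds its last target. There are 200 camera calls.

## Working session

There is one attempt and no reset: what is moved stays moved. The work goes in short steps, Python scripts to look and compute and a shell command to move; the robot and the scene stay as the last step left them, time stands still between calls to the robot, and variables do not carry over. Pictures are saved under pics/ and viewed, at most 10 in all, crops included, and the job is handed in when it is done.

```bash
mkdir -p pics; cat > h.py <<'E'
import numpy as np, cv2
from station import telemetry, snapshot, manip
def world(s,u,v,z=None):
    K=s["camera_matrix"];R=cv2.Rodrigues(np.array(s["rvec"],float))[0];t=np.array(s["tvec"],float).ravel()
    r=np.linalg.inv(K)@np.array([u,v,1.]);C=-R.T@t
    d=R.T@r
    if z is not None: return C+d*(z-C[2])/d[2]
    return C+d*s["depth"][int(v),int(u)]
E
python3 - <<'E'
from h import *
import pickle
for n in ("top","scene"):
    s=snapshot(n);pickle.dump(s,open(n+".pkl","wb"));cv2.imwrite(f"pics/{n}1.png",s["image"][:,:,::-1])
print(telemetry.sense())
E
```

```text
{'t': 0.1, 'q': array([ 1.04547913e+00,  5.28380967e-01,  1.43378633e+00, -8.22157217e-06,
        1.18138993e+00, -1.78487715e-01]), 'qd': array([-0.00122759, -0.00276959, -0.0033688 , -0.0021293 ,  0.00040778,
       -0.00012647]), 'tau': array([-3.28943861e-05, -4.43304169e+01, -1.78586054e+01, -2.10182689e-04,
        3.85441774e-03,  2.59466117e-05]), 'tcp_pos': array([0.21208614, 0.58722751, 0.23042283]), 'tool_rot': array([ 1.72545248e-01,  9.85001103e-01, -9.23398901e-04, -3.35009434e-04]), 'force': array([ 0.14744538, -0.1038139 ,  0.56222023]), 'ft_torque': array([-0.03878099,  0.00821547, -0.04460795]), 'gripper_force': 0.0, 'finger_gap': 0.9978099377270069}
```

View pics/top1.png

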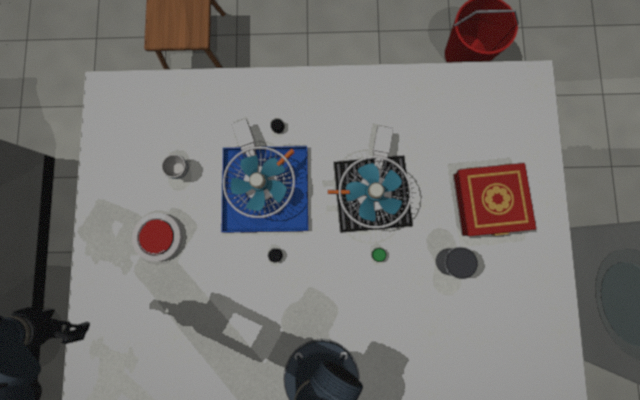

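View pics/scene1.png

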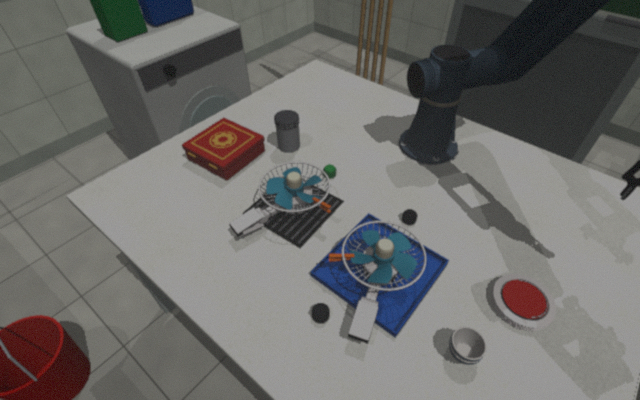

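The tray (blue) is on the robot's left. Its fan's cap is near pixel (257,181) in the top view and (384,248) in the scene view. The red-topped lantern, cups and canister are all clear of it. I'll enlarge both crops.

```bash
python3 - <<'E'
from h import *
import pickle
a=pickle.load(open("top.pkl","rb"));b=pickle.load(open("scene.pkl","rb"))
A=cv2.resize(a["image"][150:210,227:287],None,fx=6.6,fy=6.6,interpolation=2);B=cv2.resize(b["image"][218:278,354:414],None,fx=6.6,fy=6.6,interpolation=2)
cv2.imwrite("pics/crop.png",np.hstack([A,B])[:,:,::-1])
print("top",world(a,257,181,.128),world(a,257,181),"scene",world(b,384,241,.128),world(b,384,241))
E
```

```text
top [0.55433113 0.16542837 0.128     ] [0.55384559 0.16492616 0.13079876] scene [0.55484237 0.16183241 0.128     ] [0.55328239 0.16110954 0.12579431]
```

View pics/crop.png

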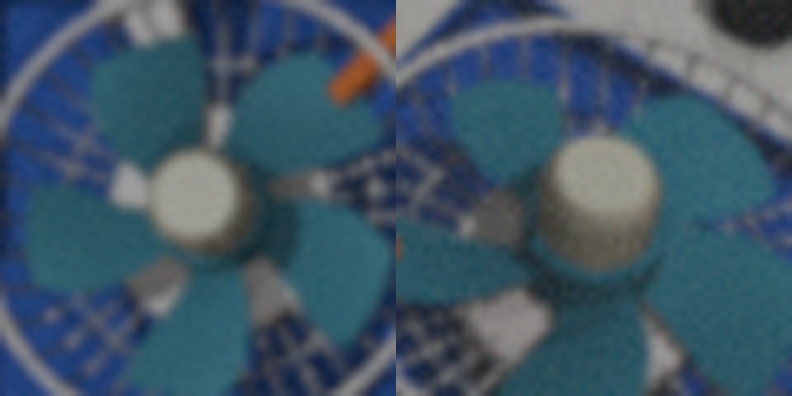

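In the crop, the top face of the cap is centred at top-view pixel (256.3,178.8) and scene-view pixel (385.2,243.6). The orange peg is well out near the rim. I'll start moving over it and compute the fix at the same time.

```bash
python3 - <<'E'
from h import *
import pickle
a=pickle.load(open("top.pkl","rb"));b=pickle.load(open("scene.pkl","rb"))
print(world(a,256.3,178.8,.128),world(b,385.2,243.6,.128))
E
python3 -m crank '-.7 -.42 0 0 0 0;-.7 -.42 0 0 0 0;-.7 -.42 0 0 0 0;-.7 -.42 0 0 0 0;-.7 -.42 0 0 0 0' 1 25
python3 -m crank '-.7 -.42 0 0 0 0;-.7 -.42 0 0 0 0;-.7 -.42 0 0 0 0;-.7 -.42 0 0 0 0;-.7 -.42 0 0 0 0'
python3 -m crank '-.7 -.42 0 0 0 0;-.7 -.42 0 0 0 0;-.7 -.42 0 0 0 0;-.7 -.42 0 0 0 0;0 0 0 0 0 0'
python3 -c "
from h import *
print(telemetry.sense())"
```

```text
[0.56051179 0.16740511 0.128     ] [0.55946624 0.16827508 0.128     ]
t: 0.6
tcp_pos: [0.3159, 0.4599, 0.2309]
tool_rot: [0.172, 0.985, -0.0, -0.0]
force: [0.7, 0.9, 0.2]
finger_gap: 1.001
gripper_force: 0.0
t: 1.1
tcp_pos: [0.4191, 0.3334, 0.231]
tool_rot: [0.173, 0.985, -0.0, -0.0]
force: [1.3, -0.0, 1.2]
finger_gap: 1.003
gripper_force: 0.0
t: 1.6
tcp_pos: [0.5039, 0.2305, 0.231]
tool_rot: [0.175, 0.985, -0.0, 0.001]
force: [0.3, 1.1, 0.7]
finger_gap: 0.999
gripper_force: 0.0
{'t': 1.6, 'q': array([ 2.28017972e-01,  4.32063917e-01,  1.61308353e+00, -1.43393023e-03,
        1.09504007e+00, -9.91046118e-01]), 'qd': array([ 0.05483385, -0.01278226,  0.03659109,  0.04466665,  0.02263343,
        0.03386191]), 'tau': array([-8.17667115e-01, -3.82628095e+01, -1.64819884e+01, -1.80272749e-01,
       -1.00336174e-02, -1.62795251e-01]), 'tcp_pos': array([0.50391536, 0.23049657, 0.23104981]), 'tool_rot': array([ 1.74638002e-01,  9.84632250e-01, -3.10170689e-04,  8.96604981e-04]), 'force': array([0.34912447, 1.06511146, 0.73639291]), 'ft_torque': array([-0.07637503,  0.05660532,  0.02086483]), 'gripper_force': 0.0, 'finger_gap': 0.9994524528312647}
```

```bash

python3 -m crank '-.62 -.33 0 0 0 0;-.62 -.33 0 0 0 0;-.61 -.33 0 0 0 0;0 0 0 0 0 .09;0 0 0 0 0 .09'
python3 -m crank '0 0 0 0 0 .09;0 0 0 0 0 .09;0 0 0 0 0 .09;0 0 0 0 0 .09;0 0 0 0 0 .09'
python3 -m crank '0 0 0 0 0 .09;0 0 0 0 0 0;0 0 0 0 0 0;0 0 0 0 0 0;0 0 0 0 0 0'
python3 - <<'E'
from h import *
import pickle
s=telemetry.sense();print(s["q"],s["tcp_pos"],s["tool_rot"],s["ft_torque"])
s=snapshot("wrist");pickle.dump(s,open("wrist.pkl","wb"));cv2.imwrite("pics/w1.png",s["image"][:,:,::-1])
E
```

```text
t: 2.1
tcp_pos: [0.5571, 0.1706, 0.2307]
tool_rot: [0.313, 0.95, -0.0, -0.001]
force: [0.1, 0.0, 0.2]
finger_gap: 0.996
gripper_force: 0.0
t: 2.6
tcp_pos: [0.5564, 0.1716, 0.2309]
tool_rot: [0.622, 0.783, -0.0, -0.001]
force: [0.4, -0.3, 0.8]
finger_gap: 1.0
gripper_force: 0.0
t: 3.1
tcp_pos: [0.5571, 0.1711, 0.2312]
tool_rot: [0.673, 0.74, -0.0, -0.0]
force: [0.1, -0.0, 0.8]
finger_gap: 1.005
gripper_force: 0.0
[1.06284095e-01 4.70605818e-01 1.54103622e+00 3.29026178e-05
 1.13017748e+00 1.19188821e-02] [0.55710579 0.17107424 0.23124957] [ 6.72974270e-01  7.39665883e-01 -7.49247661e-05 -8.64550482e-05] [-0.00368829 -0.02313765  0.02157445]
```

View pics/w1.png

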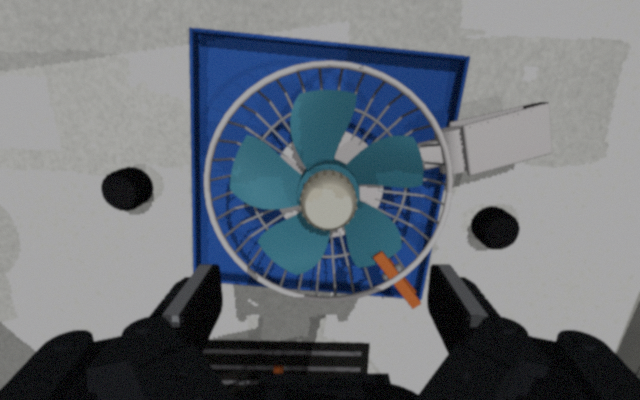

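The wrist view shows the cap's top disc at about (329,203). The peg, at (378,255)–(415,305), lies off the fingers' line. I'll refine the centre with this camera and check the peg height.

```bash
python3 - <<'E'
from h import *
import pickle
s=pickle.load(open("wrist.pkl","rb"))
print(world(s,329,203,.128),world(s,329,203),world(s,381,260),world(s,410,298))
im=s["image"][165:245,285:375];im=cv2.resize(im,None,fx=6,fy=6,interpolation=2)
cv2.imwrite("pics/w1c.png",im[:,:,::-1])
d=s["depth"][170:240,295:365];m=np.array([[*world(s,u,v),] for v in range(170,240) for u in range(295,365)])
k=(m[:,2]>.123)&(m[:,2]<.14);print(k.sum(),m[k].min(0),m[k].max(0),np.median(m[k],0))
E
```

```text
[0.55994306 0.16992529 0.128     ] [0.55993499 0.16998366 0.12819031] [0.61241403 0.11011289 0.09025004] [0.64309836 0.07659497 0.0936082 ]
2190 [0.53944973 0.14687963 0.12301236] [0.57992115 0.18852927 0.12996115] [0.55946826 0.16921129 0.12747261]
```

View pics/w1c.png

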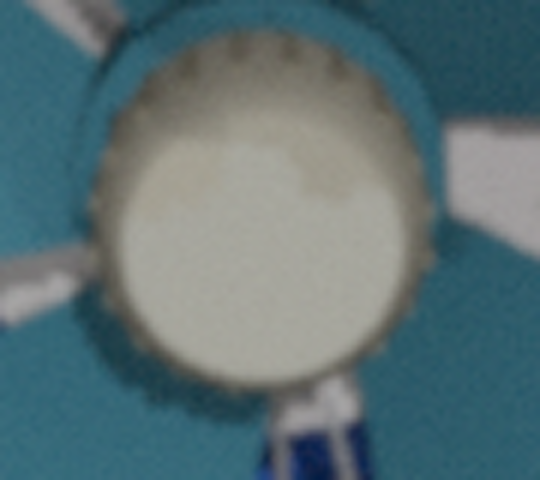

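The cap centre is at about (0.560, 0.1685), and the peg tops out at z≈0.09, so it is clear. I'll descend now.

```bash

python3 -m crank '-.07 .065 0 0 0 0;0 0 .75 0 0 0;0 0 .75 0 0 0;0 0 .75 0 0 0;0 0 .5 0 0 0'
python3 -m crank '0 0 .3 0 0 0;0 0 .2 0 0 0;0 0 .05 0 0 0;0 0 0 0 0 0;0 0 0 0 0 0'
```

```text
t: 3.65
tcp_pos: [0.5594, 0.168, 0.1193]
tool_rot: [0.673, 0.739, -0.001, -0.001]
force: [0.7, 1.0, -0.6]
finger_gap: 0.999
gripper_force: 0.0
t: 4.15
tcp_pos: [0.5609, 0.1685, 0.1003]
tool_rot: [0.673, 0.739, 0.001, 0.001]
force: [0.4, 0.3, -0.5]
finger_gap: 0.998
gripper_force: 0.0
```

```bash

python3 -m crank '0 0 .08 0 0 0;0 0 0 0 0 0;0 0 0 0 0 0;0 0 0 0 0 0;0 0 0 0 0 0' -1 25
python3 -m crank '0 0 0 0 0 0;0 0 0 0 0 0;0 0 0 0 0 0;0 0 0 0 0 0;0 0 0 0 0 0'
python3 -c "
from h import *
s=telemetry.sense();print(s['q'][5],s['ft_torque'],s['tau'][5])"
```

```text
t: 4.65
tcp_pos: [0.5603, 0.1685, 0.0964]
tool_rot: [0.673, 0.739, 0.0, 0.0]
force: [-1.1, -0.5, 1.9]
finger_gap: 0.486
gripper_force: 25.3
t: 5.15
tcp_pos: [0.5603, 0.1685, 0.0964]
tool_rot: [0.673, 0.739, 0.0, 0.0]
force: [-1.3, -0.1, 5.0]
finger_gap: 0.487
gripper_force: 26.7
0.008098280311772238 [-0.03467927  0.13584427 -0.04133075] 0.003107359225396067
```

```bash
R='from h import *
s=telemetry.sense();print(s["q"][5],s["ft_torque"],s["tau"][5])'
python3 -m crank '0 0 0 0 0 -.02;0 0 0 0 0 -.02;0 0 0 0 0 -.02;0 0 0 0 0 -.02;0 0 0 0 0 0'
python3 -c "$R"
python3 -m crank '0 0 -.01 0 0 -.02;0 0 -.01 0 0 -.02;0 0 0 0 0 -.02;0 0 0 0 0 0;0 0 0 0 0 0'
python3 -c "$R"
```

```text
t: 5.65
tcp_pos: [0.5604, 0.1687, 0.0964]
tool_rot: [0.626, 0.78, 0.0, 0.0]
force: [0.5, 1.4, 4.3]
finger_gap: 0.491
gripper_force: 27.4
-0.11762909618682958 [0.1872136  0.15108271 0.00895703] -0.10844529373571277
t: 6.15
tcp_pos: [0.5602, 0.1687, 0.0965]
tool_rot: [0.589, 0.808, 0.0, -0.0]
force: [0.7, 1.6, -0.5]
finger_gap: 0.487
gripper_force: 25.8
-0.21050579725438223 [ 0.2839976  -0.22954421 -0.35003014] -0.33676288090646267
```

The torque climbed to 0.35 N·m after about 0.2 rad anticlockwise, so that is the stop. I'll try clockwise.

```bash
R='from h import *
s=telemetry.sense();print(s["q"][5],s["ft_torque"],s["tau"][5])'
python3 -m crank '0 0 .01 0 0 .04;0 0 .01 0 0 .04;0 0 0 0 0 .04;0 0 0 0 0 .04;0 0 0 0 0 0'
python3 -c "$R"
python3 -m crank '0 0 -.005 0 0 .04;0 0 -.005 0 0 .04;0 0 -.005 0 0 .04;0 0 -.005 0 0 .04;0 0 0 0 0 0'
python3 -c "$R"
```

```text
t: 6.65
tcp_pos: [0.5603, 0.1682, 0.0964]
tool_rot: [0.685, 0.729, -0.0, 0.0]
force: [0.4, -0.7, 4.0]
finger_gap: 0.492
gripper_force: 25.9
0.039517121740773604 [-0.05415966 -0.02501371 -0.01093816] 0.18946420401334763
t: 7.15
tcp_pos: [0.5602, 0.1683, 0.097]
tool_rot: [0.77, 0.638, -0.0, 0.0]
force: [0.0, -0.1, 2.8]
finger_gap: 0.487
gripper_force: 25.4
0.2895520289775015 [ 0.00498139 -0.02819419  0.00145429] 0.20963264163583517
```

Clockwise turns freely (about 0 N·m), so this is the reversed thread. I'll carry on, rising with the thread.

```bash
R='from h import *
s=telemetry.sense();print(s["q"][5],s["ft_torque"],s["tau"][5])'
python3 -m crank '0 0 -.008 0 0 .08;0 0 -.008 0 0 .08;0 0 -.008 0 0 .08;0 0 -.008 0 0 .08;0 0 -.008 0 0 .08'
python3 -c "$R"
python3 -m crank '0 0 -.008 0 0 .08;0 0 -.008 0 0 .08;0 0 -.008 0 0 .08;0 0 -.008 0 0 .08;0 0 0 0 0 0'
python3 -c "$R"
```

```text
t: 7.65
tcp_pos: [0.5603, 0.1684, 0.0986]
tool_rot: [0.93, 0.366, 0.0, 0.0]
force: [0.2, 0.5, 1.6]
finger_gap: 0.491
gripper_force: 25.2
0.9217285650493054 [ 0.0032243  -0.11032283  0.03164959] -0.7977818325161934
t: 8.15
tcp_pos: [0.5603, 0.1682, 0.1]
tool_rot: [0.992, 0.126, 0.0, 0.0]
force: [-0.1, -0.3, 3.5]
finger_gap: 0.492
gripper_force: 25.4
1.4197095123042691 [-0.07167577 -0.09247628  0.00025516] 0.44353578239679337
```

```bash
R='from h import *
s=telemetry.sense();print(s["q"][5],s["ft_torque"],s["tau"][5])'
python3 -m crank '0 0 -.005 0 0 .05;0 0 -.005 0 0 .05;0 0 -.005 0 0 .05;0 0 0 0 0 0;0 0 0 0 0 0'
python3 -c "$R"
python3 -m crank '0 0 -.008 0 0 .08;0 0 -.008 0 0 .08;0 0 -.008 0 0 .08;0 0 -.008 0 0 .08;0 0 0 0 0 0'
python3 -c "$R"
```

```text
t: 8.65
tcp_pos: [0.5605, 0.1683, 0.1005]
tool_rot: [1.0, 0.009, 0.0, 0.0]
force: [1.3, -0.0, 3.2]
finger_gap: 0.488
gripper_force: 25.3
1.6535934226233018 [-0.07940497 -0.20159627 -0.00908719] 0.009595491865184158
t: 9.15
tcp_pos: [0.5603, 0.1683, 0.1018]
tool_rot: [0.971, -0.24, 0.0, 0.0]
force: [0.8, -0.7, 2.3]
finger_gap: 0.491
gripper_force: 25.4
2.157412718964039 [-0.11137346 -0.10926027  0.00287714] 0.44176521711051464
```

```bash
python3 - <<'E'
from h import *
s=snapshot("scene");im=s["image"][195:295,320:450]
cv2.imwrite("pics/s2.png",cv2.resize(im,None,fx=5,fy=5,interpolation=2)[:,:,::-1])
E
```

```text
(no output)
```

View pics/s2.png

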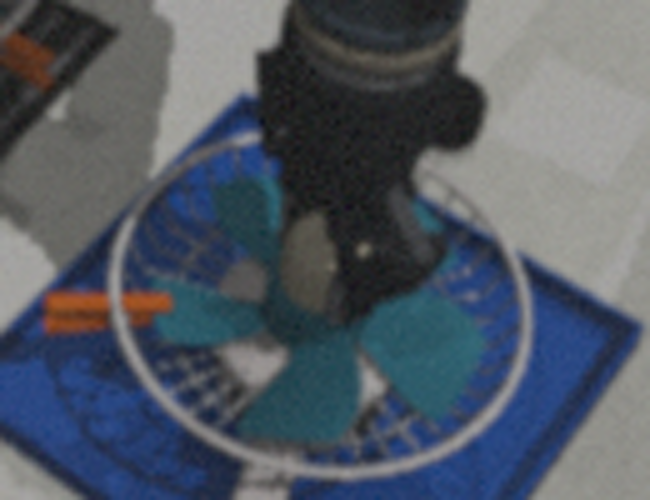

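The cap is in the grip at about (310,265) in the crop, though the view can't show how far it has risen. I'll turn about 0.4 rad more, then lift gently while watching the force.

```bash

python3 -m crank '0 0 -.008 0 0 .07;0 0 -.008 0 0 .07;0 0 -.008 0 0 .07;0 0 -.005 0 0 .05;0 0 0 0 0 0'
python3 -m crank '0 0 -.02 0 0 0;0 0 -.02 0 0 0;0 0 -.02 0 0 0;0 0 -.02 0 0 0;0 0 0 0 0 0'
```

```text
t: 9.7
tcp_pos: [0.56, 0.168, 0.1023]
tool_rot: [0.902, -0.432, -0.0, 0.0]
force: [2.1, -2.8, -1.0]
finger_gap: 0.488
gripper_force: 25.4
t: 10.2
tcp_pos: [0.5596, 0.1682, 0.106]
tool_rot: [0.901, -0.433, -0.0, 0.0]
force: [0.7, -3.5, -0.9]
finger_gap: 0.488
gripper_force: 25.7
```

```bash

python3 -m crank '0 0 -.1 0 0 0;0 0 -.1 0 0 0;0 0 -.2 0 0 0;0 0 -.2 0 0 0;0 0 -.3 0 0 0' - 30
python3 -m crank '0 0 -.5 0 0 0;0 0 -.5 0 0 0;0 0 -.4 0 0 0;0 0 0 0 0 0;0 0 0 0 0 0'
python3 -m crank '0 0 0 0 0 0;0 0 0 0 0 0;0 0 0 0 0 0;0 0 0 0 0 0;0 0 0 0 0 0'
python3 - <<'E'
from h import *
s=snapshot("scene");im=s["image"][145:295,320:470]
cv2.imwrite("pics/s3.png",cv2.resize(im,None,fx=4,fy=4,interpolation=2)[:,:,::-1])
E
```

```text
t: 10.7
tcp_pos: [0.5597, 0.1686, 0.1427]
tool_rot: [0.901, -0.433, -0.0, 0.0]
force: [-0.8, -0.3, -0.3]
finger_gap: 0.485
gripper_force: 30.7
t: 11.2
tcp_pos: [0.5601, 0.1685, 0.1986]
tool_rot: [0.901, -0.433, 0.0, -0.0]
force: [-0.4, 0.5, -0.9]
finger_gap: 0.485
gripper_force: 30.7
t: 11.7
tcp_pos: [0.56, 0.1684, 0.1977]
tool_rot: [0.901, -0.433, -0.0, 0.0]
force: [0.7, 0.7, -1.1]
finger_gap: 0.484
gripper_force: 30.7
```

View pics/s3.png

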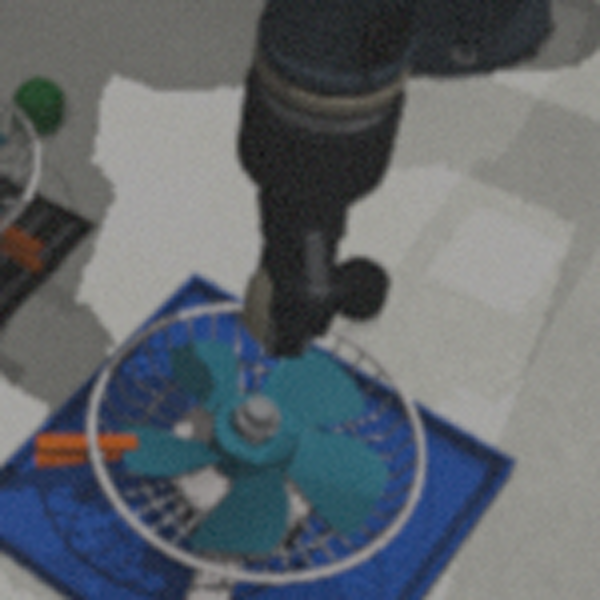

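The threaded shaft is bare at (258,418) in the crop, and the cap is held in the fingers at (260,312), about 10 cm up. I'll hand it in.

```bash
python3 -c "
from station import manip
print(manip.sign_off())"
```

```text
the job is handed in; nothing more can be done
None
```

I unscrewed the cap of the fan in the blue tray clockwise (it has the reversed thread), lifted it off its shaft, and handed the job in with the gripper holding it about 10 cm above its seat; the sign-off gave no verdict.

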